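# Put the slow-drip coffee set back together

### The job

The washed slow-drip coffee set lies in pieces on the counter; put it back together on the round wooden coaster, one piece at a time from the bottom up: stand the glass in the middle of the coaster, set the wide-rimmed plate on the glass, the chamber in the plate's collar, the press with its black knob down inside the chamber, and last the lid over the chamber's rim. Every piece must be seated fully home and level, and the finished set must stand by itself. Leave the tamper and the stack of cup sleeves where they are.

Things in the scene. Friction and masses are not known exactly. Their poses are not given: they have to be found in the camera images.
- coaster: Round beech wood coaster, loose, lying flat, 104 mm across, 11 mm thick. Origin at the centre of its underside, z up. The target for the glass; it may lie anywhere among the other pieces, at any yaw (all pieces are round: yaw does not matter).
- glass: Small clear drinking glass, standing upright, open at the top, 80 mm tall, about 64 mm across at the rim (about 58 mm inside the mouth), narrowing to about 52 mm at the foot; 160 g. Origin at the centre of its underside, z up along its axis. Can be gripped from above round the outside of its upper half.
- plate: Steel filter plate, 90 g. Flat flange 90 mm across (6 to 8 mm above the origin). Under it a round well 48 mm across, 6 mm deep, that drops into the glass's mouth; over it a ring collar 65 mm outside, 61 inside, to 20 mm above the origin. Origin: centre of the well's underside, z up. Grip round the collar, fingertips just above the flange. Seated: 74 mm above the glass's origin.
- chamber: Steel brewing chamber, 100 g: open straight cup 48 mm tall, 56 mm across (58 at the rolled rim), 52 inside, floor 3 mm thick with fine holes, foot bevelled to 51 mm. Origin: centre of its underside, z up. Grip it from above round the outside near the rim. Stands in the plate's collar, on the flange: origin then 8 mm above the plate's origin.
- press: Steel press, 50 g: perforated disc 47 mm across, 3 mm thick, with an upright 6 mm stem and on it a black knob 15 mm across, 41 to 58 mm above the origin. Origin: centre of its underside, z up. Grip it by the black knob. Lies flat on the chamber's floor: origin then 3 mm above the chamber's origin, the knob 13 mm above its rim.
- lid: Steel lid, an open-bottomed cap 26 mm tall, closed on top, 80 g. Lowest 7 mm: skirt 68 mm across, 63 inside; above: crown 62 mm across, hollow (44 mm) up to 24 mm for the press's knob. Origin: centre of its open underside, z up. Grip round the crown from above. The skirt goes over the chamber's rim, the step inside rests on it: origin then 41 mm above the chamber's origin.
- tamper: Coffee tamper, standing on its 58 mm steel base, dark wooden handle up, 94 mm tall. Origin at the centre of its underside. Bystander: leave it in place.
- sleeves: Stack of brown cardboard cup sleeves, 68 mm across, 114 mm tall, standing. Origin at the centre of its underside. Bystander: leave it in place.

How it is judged:
On the way, in this order (a step that is already met when the one before it is completed fails the run):
1. the glass stands upright in the middle of the coaster (horizontal distance between glass and coaster below 0.015 m and z of glass in the frame of coaster between 0.009 and 0.013 m and angle between glass's own z axis and vertical below 0.06 rad), for 0.2 s.
2. the plate lies level on the glass, its well inside the mouth (horizontal distance between plate and glass below 0.01 m and z of plate in the frame of glass between 0.071 and 0.077 m and angle between plate's own z axis and vertical below 0.06 rad), for 0.2 s.
3. the chamber stands inside the plate's collar (horizontal distance between chamber and plate below 0.006 m and z of chamber in the frame of plate between 0.006 and 0.0105 m and angle between chamber's own z axis and vertical below 0.06 rad), for 0.2 s.
4. the press lies flat on the chamber's floor (horizontal distance between press and chamber below 0.006 m and z of press in the frame of chamber between 0.001 and 0.0055 m and angle between press's own z axis and vertical below 0.06 rad), for 0.2 s.
5. the lid sits level on the chamber's rim (horizontal distance between lid and chamber below 0.006 m and z of lid in the frame of chamber between 0.0385 and 0.0435 m and angle between lid's own z axis and vertical below 0.06 rad), for 0.2 s.
At the end, for the whole second after the job is handed in: Glass on the coaster within 15 mm of its centre, plate on the glass within 10 mm, chamber in the collar, press on the chamber floor and lid on its rim within 6 mm of centre and 2.5 mm of seated height; all within 0.06 rad of level, released, at rest (all of step 1 and all of step 2 and all of step 3 and all of step 4 and all of step 5 and linear speed of each of glass, plate, chamber, press, lid below 0.02 m/s); the robot touches nothing.
It fails at once if the tamper is shifted by more than 25 mm or tipped (distance of tamper from where it was at the start of the episode above 0.025 m or angle between tamper's own z axis and vertical above 0.3 rad).
It fails at once if the stack of cup sleeves is shifted by more than 25 mm or tipped (distance of sleeves from where it was at the start of the episode above 0.025 m or angle between sleeves's own z axis and vertical above 0.3 rad).
It also fails if it takes over 115 s, if anything falls off the work surface, if the arm or the gripper's body presses on something with over 40 N, if the wrist force passes 120 N, or if a joint passes its speed limit or range.

### The arm

A 6-joint arm with a two-finger parallel gripper is mounted at the origin on a cart in front of the work surface, level with it; the furniture and walls round the work are solid. World frame = base frame: x ahead of the robot, y to its left, z up, the work surface at z = 0. Lengths are in m, angles in rad, forces in N, time in s.
With the tool pointing down it reaches from about 0.325 to 0.75 m from the base axis. Payload 7.6 kg.
Tool frame: the origin (TCP) lies on the front face of the gripper's body, between the roots of the fingers; the fingertips stand 73 mm ahead of it and the grasp point (between the pads) lies 54 mm ahead of it; z points along the fingers, x is the direction in which the jaws open and shut, and the axes are right-handed (so a half turn about z gives the same grasp; the last joint's range is limited). The gripper opens to 85 mm and grips with 20 to 120 N. Pads are 22 mm wide; open, the fingers measure 114 mm over their backs; the gripper's body (76 mm by 85 mm) begins 54 mm behind the grasp point. The pads swing forward as they close: fully open they stand 13 mm farther back than shut.
Start: joints at [-1.39, 0.052, 1.401, -0, 1.689, -0.07], TCP at [0.13, -0.509, 0.304] pointing down, gripper open.
Joint ranges: [-2.9, 2.9], [-0.91, 2.17], [0.12, 2.37], [-1.06, 4.2], [0.26, 2.73], [-2.93, 2.93]. Speed limits (rad/s): [2.57, 2.57, 3.01, 3.14, 3.14, 3.14].

### API

Orientations are given as a rotation vector (axis times angle).
In Python, from rig import manip, viewer, workorder, finder gives the robot as it stands.
- The arm moves only by the shell command python3 -m inch 'ROWS' [OPENING] [FORCE]. ROWS is JSON, a list of rows, each a list of 6 numbers: the shift along the tool's x, y, z normalised to -1 to 1, where 1 is 0.5 m, then the turn, a rotation vector about the tool's x, y, z normalised to -1 to 1, where 1 is 90 degrees. In form: [[tx, ty, tz, wx, wy, wz], ...]. A call has 1 to 5 rows; each row is the pose to reach, as a shift and turn from the pose commanded when the call began, along the tool's axes at that moment; what a row does not reach only later rows make up. A row lasts 1/10 s, in which the tool goes at most 50 mm and 8.59 degrees, less where a joint would pass 70% of its speed; a pose out of reach is approached as far as the arm can. A call with a number of a shift or a turn outside -1 to 1 is refused whole. A call with a gripper value outside its range is refused whole. OPENING is the opening, from 0 (shut) to 1 (fully open), set as the call begins (- or left out, the last holds). The fingers move at their own pace and stop on an object; FORCE is the grip in N (left out, the last holds). Time passes only in rows, so rows that repeat a pose let the fingers close. It gives the time, the measured TCP pose, the force and the opening at its end, in the units of the state.
- manip.sense(): the state, without advancing time (a new reading comes with each control period).
- viewer.get_image(name): name is "scene" or "top" or "wrist"; returns the picture (420x560x3 uint8, red, green, blue); there is no depth.
- viewer.camera_model(name): a dict with "fx", "fy", "cx", "cy" (pixels), "origin" and "attitude" of the camera in the world; the wrist camera has in their place "tool_from_camera" (4x4, takes a point from camera to tool coordinates, whose origin is the TCP and whose axes are the tool frame's). Camera axes: x right, y down, z forward; pixel columns grow to the right and rows downward; lengths in m; the calibration is good to about 2 mm. A picture is of the moment at which its call begins: read the wrist's pose just before it. camera_model takes no time and is no camera call.
- workorder.close_job(): hands the job in, once; it reports no verdict.
Trained networks look in the newest picture that a camera, given by its name, has taken for a name from the list of things; names that differ only in an ending like _2 or _b are one class to them, and where a whole thing is asked for, a point or a joint stands for the part that bears it (a point fixed in the world has none). Each returns a list of dicts, best first, with "conf" (0 to 1); they miss things now and then, are a little off and sometimes report something else, mostly with a low value. They report only what shows in the picture. A call takes as long as a camera call.
- finder.recognise(target, camera): "bbox" ([left, top, right, bottom] as shares, 0 to 1, of the picture: columns of its width, rows of its height, round what is visible of it).
- finder.tip_of(target, camera): "at" ([column, row] as shares, 0 to 1, of the picture: columns of its width, rows of its height: a listed point, or the origin of a listed thing).
The state is a dict: "time": time; "joint_positions": joint angles; "dq": joint speeds; "tau": joint torques, N m; "tcp_pos": TCP position; "orientation": TCP orientation; "ft_force": force on the tool from outside, world axes, zero at the start; "moment": the same for the moment, N m; "grip_width": opening from 0.0 (shut) to 1.0 (fully open).
Only numpy, scipy, OpenCV 4.12 (cv2) and the standard library are available. Lean on these libraries where they do the work, as an engineer would, in place of code of your own. Each camera call takes 0.05 s, during which the arm holds its last target. There are 200 camera calls.

## Working session

There is one attempt and no reset: what is moved stays moved. The work goes in short steps, Python scripts to look and compute and a shell command to move; the robot and the scene stay as the last step left them, time stands still between calls to the robot, and variables do not carry over. Pictures are saved under pics/ and viewed, about 12 in all and at most 16, crops included, and the job is handed in when it is done.

```bash
mkdir -p pics; ls; python3 - <<'E'
from rig import manip, viewer, workorder, finder
import cv2
s=manip.sense();print(s)
for n in ("scene","top"):
    im=viewer.get_image(n);cv2.imwrite(f"pics/{n}0.png",im[:,:,::-1])
    print(n,viewer.camera_model(n))
    for t in "coaster glass plate chamber press lid tamper sleeves".split():
        print(t,[(round(d['conf'],2),[round(v,3) for v in d['at']]) for d in finder.tip_of(t,n)[:2]],[(round(d['conf'],2),[round(v,3) for v in d['bbox']]) for d in finder.recognise(t,n)[:2]])
print(viewer.camera_model("wrist"))
E
```

```text
pics
{'time': 0.0, 'joint_positions': array([-1.39029489e+00,  5.28392436e-02,  1.40171155e+00,  5.84666657e-06,
        1.68863530e+00, -7.03566504e-02]), 'dq': array([-0.0002233 , -0.00086421, -0.00101264,  0.00025125, -0.00014882,
        0.0007644 ]), 'tau': array([ 4.50601810e-04, -3.81661427e+01, -3.60187805e+01, -4.51291919e-05,
        6.15926474e-03,  5.54064016e-06]), 'tcp_pos': array([ 0.13028387, -0.50838114,  0.30307771]), 'orientation': array([-2.48105029e+00,  1.92543121e+00,  1.85788166e-03]), 'ft_force': array([-0.42794213,  0.43036601, -0.10785247]), 'moment': array([-0.05646302, -0.01186038,  0.0015429 ]), 'grip_width': 1.0040013745988579}
scene {'fx': 496.2726276571645, 'fy': 496.2726276571645, 'cx': 270.31220257002803, 'cy': 213.14173793169036, 'origin': array([ 0.08740675, -0.78642214,  0.52001714]), 'attitude': array([-2.06799285,  0.6129778 , -0.330837  ])}
coaster [(0.73, [0.443, 0.394])] [(0.87, [0.4, 0.369, 0.49, 0.423])]
glass [(0.85, [0.571, 0.741]), (0.62, [0.377, 0.523])] [(0.81, [0.534, 0.61, 0.616, 0.771])]
plate [(0.91, [0.378, 0.523])] [(0.72, [0.34
[... 1039 characters left out ...]
, [0.412, 0.387, 0.469, 0.454])]
tamper [(0.75, [0.547, 0.402]), (0.36, [0.688, 0.572])] [(0.92, [0.53, 0.357, 0.572, 0.43]), (0.36, [0.281, 0.363, 0.365, 0.469])]
sleeves [(0.89, [0.312, 0.577])] [(0.97, [0.257, 0.525, 0.338, 0.609])]
{'fx': 313.5330529212855, 'fy': 313.5330529212855, 'cx': 283.78115438935095, 'cy': 212.56118723394457, 'tool_from_camera': array([[ 9.99999875e-01,  1.16781429e-04, -4.87040664e-04,
         7.86879960e-04],
       [ 3.34925625e-05,  9.54667187e-01,  2.97675261e-01,
        -7.50280517e-02],
       [ 4.99724683e-04, -2.97675240e-01,  9.54667063e-01,
        -6.94050469e-02],
       [ 0.00000000e+00,  0.00000000e+00,  0.00000000e+00,
         1.00000000e+00]])}
```

View pics/top0.png

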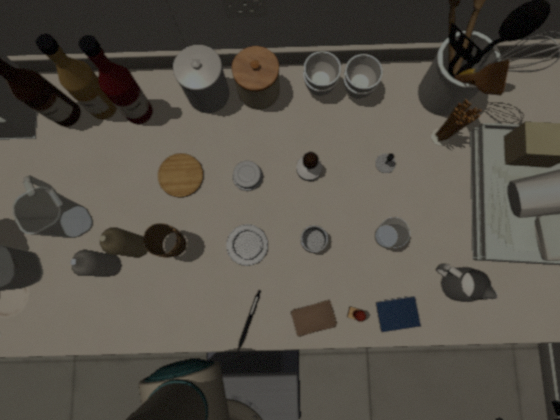

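View pics/scene0.png

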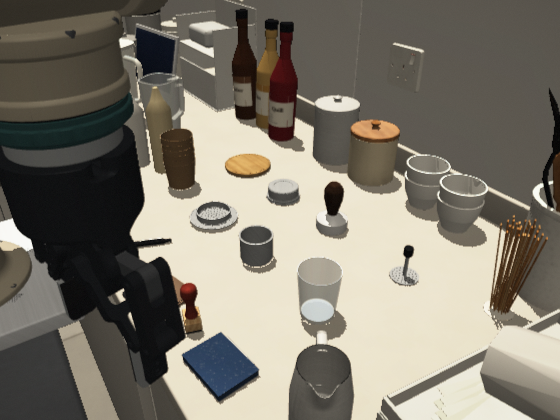

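```bash
cat > h.py <<'E'
from rig import manip, viewer, finder
import numpy as np
from scipy.spatial.transform import Rotation as R
W,H=560,420
def ray(cam,at,state=None):
    m=viewer.camera_model(cam)
    d=np.array([(at[0]*W-m['cx'])/m['fx'],(at[1]*H-m['cy'])/m['fy'],1])
    if cam=='wrist':
        T=m['tool_from_camera'];Rt=R.from_rotvec(state['orientation']).as_matrix()
        return state['tcp_pos']+Rt@T[:3,3],Rt@T[:3,:3]@d
    return m['origin'],R.from_rotvec(m['attitude']).as_matrix()@d
def hit(cam,at,z,state=None):
    o,d=ray(cam,at,state);return (o+d*(z-o[2])/d[2])
def proj(cam,p,state=None):
    m=viewer.camera_model(cam)
    if cam=='wrist':
        T=m['tool_from_camera'];Rt=R.from_rotvec(state['orientation']).as_matrix()
        q=T[:3,:3].T@(Rt.T@(np.asarray(p)-state['tcp_pos'])-T[:3,3])
    else: q=R.from_rotvec(m['attitude']).as_matrix().T@(np.asarray(p)-m['origin'])
    return np.array([m['fx']*q[0]/q[2]+m['cx'],m['fy']*q[1]/q[2]+m['cy']])
def rel(target,s=None,turn=0):
    """shift in tool axes, normalised, from present tcp to the world target"""
    s=s or manip.sense()
    return np.round(R.from_rotvec(s['orientation']).as_matrix().T@(np.asarray(target)-s['tcp_pos'])/0.5,4)
E
python3 - <<'E'
from h import *
d=dict(coaster=([.443,.394],[.325,.419]),glass=([.571,.741],[.687,.568]),plate=([.378,.523],[.444,.59]),chamber=([.456,.617],[.557,.574]),press=([.716,.66],[.679,.381]),lid=([.503,.467],[.442,.421]),tamper=([.592,.537],[.547,.402]),sleeves=([.327,.439],[.312,.577]))
for k,(a,b) in d.items(): print(k,hit('scene',a,0).round(3)[:2],hit('top',b,0).round(3)[:2])
print(R.from_rotvec(manip.sense()['orientation']).as_matrix().round(3))
E
```

```text
coaster [0.596 0.098] [0.588 0.089]
glass [ 0.443 -0.369] [ 0.432 -0.367]
plate [ 0.422 -0.059] [ 0.419 -0.063]
chamber [ 0.428 -0.209] [ 0.43  -0.204]
press [ 0.601 -0.379] [ 0.613 -0.369]
lid [ 0.583 -0.059] [ 0.582 -0.062]
tamper [ 0.601 -0.2  ] [ 0.597 -0.198]
sleeves [0.434 0.098] [0.436 0.103]
[[ 0.248 -0.969 -0.   ]
 [-0.969 -0.248 -0.   ]
 [ 0.     0.    -1.   ]]
```

The pictures agree with the finder. In the top view the coaster is at (180,175), lid (247,176), tamper (309,165), press (386,162), sleeves (165,241), plate (247,245), chamber (315,240) and glass (388,237). First I move over the glass with the jaws turned to world y.

```bash
cat > look.py <<'E'
import sys,cv2
from h import *
# usage: look.py name target:zorigin ...
s=manip.sense();im=viewer.get_image('wrist')
if sys.argv[1]!='-': cv2.imwrite(f'pics/{sys.argv[1]}.png',im[:,:,::-1])
print('t',round(s['time'],2),'tcp',s['tcp_pos'].round(4),'toolx',R.from_rotvec(s['orientation']).as_matrix()[:,0].round(3),'q6',s['joint_positions'][5].round(2))
for a in sys.argv[2:]:
    n,z=a.split(':')
    for d in finder.tip_of(n,'wrist')[:2]:
        p=hit('wrist',d['at'],float(z),s); print(n,'origin',round(d['conf'],2),p.round(4),'px',(np.array(d['at'])*[W,H]).round())
    for d in finder.recognise(n,'wrist')[:1]: print(n,'bbox',round(d['conf'],2),(np.array(d['bbox'])*[W,H,W,H]).round())
E
python3 -m inch '[[-0.116,-0.66,0,0,0,0.16],[-0.116,-0.66,0,0,0,0.16],[-0.116,-0.66,0,0,0,0.16],[-0.116,-0.66,0,0,0,0.16],[-0.116,-0.66,0,0,0,0.16]]' 1 40
python3 -m inch '[[0,-0.15,0,0,0,0],[0,-0.15,0,0,0,0]]'
python3 look.py w1 glass:0 chamber:0 press:0
```

```text
time: 2.2
tcp_pos: [0.3552, -0.4065, 0.3041]
orientation: [2.22, -2.222, 0.001]
ft_force: [0.0, -1.0, 0.5]
grip_width: 1.003
time: 2.4
tcp_pos: [0.4319, -0.4062, 0.3037]
orientation: [-2.224, 2.218, -0.0]
ft_force: [-0.3, -1.0, 0.3]
grip_width: 0.999
t 2.4 tcp [ 0.4319 -0.4062  0.3037] toolx [ 0.003 -1.    -0.   ] q6 0.75
glass origin 0.92 [ 0.4352 -0.3688  0.    ] px [252. 177.]
glass bbox 0.69 [ 12.   2. 118.  52.]
chamber origin 0.55 [ 0.4307 -0.2034  0.    ] px [115. 181.]
chamber bbox 0.94 [ 66. 157. 138. 217.]
press origin 0.89 [ 0.6057 -0.3754  0.    ] px [254.  16.]
```

```bash

python3 -m inch '[[-0.075,-0.007,0.1,0,0,0],[-0.075,-0.007,0.2,0,0,0],[-0.075,-0.007,0.3,0,0,0],[-0.075,-0.007,0.39,0,0,0],[-0.075,-0.007,0.39,0,0,0]]'
python3 -m inch '[[0,0,0,0,0,0],[0,0,0,0,0,0],[0,0,0,0,0,0],[0,0,0,0,0,0],[0,0,0,0,0,0]]' 0.4 20
python3 - <<'E'
from h import *
import cv2
im=viewer.get_image('scene');cv2.imwrite('pics/s1.png',im[150:420,150:500,::-1].repeat(2,0).repeat(2,1))
E
```

```text
time: 3.25
tcp_pos: [0.4288, -0.3681, 0.1024]
orientation: [2.219, -2.223, -0.019]
ft_force: [-0.4, 0.4, -0.2]
grip_width: 1.002
time: 3.75
tcp_pos: [0.4333, -0.3713, 0.112]
orientation: [-2.221, 2.222, -0.009]
ft_force: [-0.1, -0.3, 6.4]
grip_width: 0.729
```

View pics/s1.png

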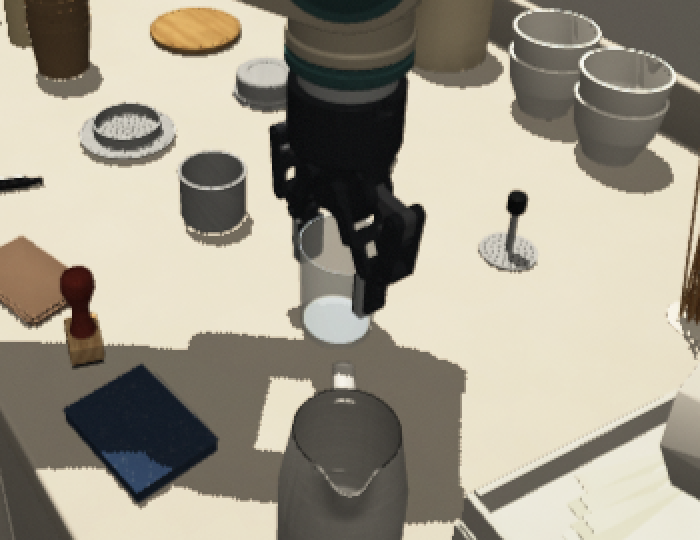

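```bash
python3 -m inch '[[0,0,0,0,0,0],[0,0,0,0,0,0]]' 1
python3 - <<'E'
from h import *
o,d=ray('scene',[333.5/560,306/420])
for y in (-.40,-.41): print((o+d*(y-o[1])/d[1]).round(3))
E
python3 -m inch '[[0,0,0,0,0,-0.19],[0,0,0,0,0,-0.38],[0,0,0,0,0,-0.57],[0,0,0,0,0,-0.76],[0,0,0,0,0,-0.95]]'
python3 -m inch '[[0,0,0,0,0,-0.05],[0,0,0,0,0,-0.05]]'
python3 -m inch '[[0,0,0,0,0,0],[0,0,0,0,0,0],[0,0,0,0,0,0],[0,0,0,0,0,0],[0,0,0,0,0,0]]' 0.4 40
python3 - <<'E'
from h import *
s=manip.sense();print(s['tcp_pos'],R.from_rotvec(s['orientation']).as_matrix().round(3),s['ft_force'])
E
```

```text
time: 4.0
tcp_pos: [0.4323, -0.3703, 0.1095]
orientation: [2.221, -2.222, 0.001]
ft_force: [0.4, 0.6, -0.5]
grip_width: 0.995
[ 0.441 -0.4    0.036]
[ 0.431 -0.41   0.049]
time: 4.5
tcp_pos: [0.4321, -0.3701, 0.1088]
orientation: [-2.884, 1.245, 0.001]
ft_force: [-1.2, -0.2, 0.2]
grip_width: 1.001
time: 4.7
tcp_pos: [0.4321, -0.3701, 0.1088]
orientation: [-2.928, 1.139, 0.0]
ft_force: [0.1, -0.7, 0.9]
grip_width: 0.999
time: 5.2
tcp_pos: [0.4323, -0.3704, 0.1093]
orientation: [2.927, -1.141, 0.001]
ft_force: [1.3, -0.2, 3.2]
grip_width: 0.725
[ 0.43231398 -0.37040021  0.10933021] [[ 0.736 -0.677  0.001]
 [-0.677 -0.736 -0.001]
 [ 0.001  0.    -1.   ]] [ 1.31851597 -0.24730007  3.24637252]
```

```bash

python3 -m inch '[[0,0,-0.04,0,0,0],[0,0,-0.12,0,0,0.09],[0,0,-0.2,0,0,0.18],[0,0,-0.26,0,0,0.27],[0,0,-0.26,0,0,0.36]]'
python3 -m inch '[[0,0,0,0,0,0.09],[0,0,0,0,0,0.115],[0,0,0,0,0,0.115]]'
python3 - <<'E'
from h import *
s=manip.sense();print(s['tcp_pos'],R.from_rotvec(s['orientation']).as_matrix().round(3),s['ft_force'],rel([.55,0.0,.24]))
E
```

```text
time: 5.7
tcp_pos: [0.4331, -0.3711, 0.2441]
orientation: [2.486, -1.918, 0.013]
ft_force: [-0.3, 0.6, -1.2]
grip_width: 0.724
time: 6.0
tcp_pos: [0.4319, -0.37, 0.2381]
orientation: [2.31, -2.129, -0.002]
ft_force: [0.7, -0.0, -1.4]
grip_width: 0.722
[ 0.43190925 -0.36997825  0.23808747] [[ 0.081 -0.997 -0.001]
 [-0.997 -0.081  0.001]
 [-0.001  0.001 -1.   ]] [ 0.68622117 -0.04815173 -1.41580464] [-0.7183 -0.2957 -0.0033]
```

```bash

python3 -m inch '[[-0.09,-0.037,0,0,0,0.052],[-0.18,-0.074,0,0,0,0.052],[-0.27,-0.111,0,0,0,0.052],[-0.36,-0.148,0,0,0,0.052],[-0.45,-0.185,0,0,0,0.052]]'
python3 -m inch '[[-0.09,-0.037,0,0,0,0],[-0.18,-0.074,0,0,0,0],[-0.26,-0.09,0,0,0,0],[-0.26,-0.09,0,0,0,0],[-0.26,-0.09,0,0,0,0]]'
python3 look.py w2 coaster:0.0 lid:0 plate:0
```

```text
time: 6.5
tcp_pos: [0.506, -0.1364, 0.2385]
orientation: [2.223, -2.22, -0.001]
ft_force: [0.3, -0.1, -0.5]
grip_width: 0.728
time: 7.0
tcp_pos: [0.5508, -0.0076, 0.2383]
orientation: [2.224, -2.217, -0.001]
ft_force: [-0.1, -0.7, -1.5]
grip_width: 0.721
t 7.0 tcp [ 0.5508 -0.0076  0.2383] toolx [ 0.003 -1.     0.   ] q6 1.49
coaster origin 0.79 [0.5902 0.0895 0.    ] px [183. 153.]
coaster bbox 0.9 [123.  93. 234. 208.]
lid origin 0.68 [ 0.5844 -0.0614  0.    ] px [338. 159.]
lid bbox 0.66 [302. 122. 379. 199.]
```

View pics/w2.png

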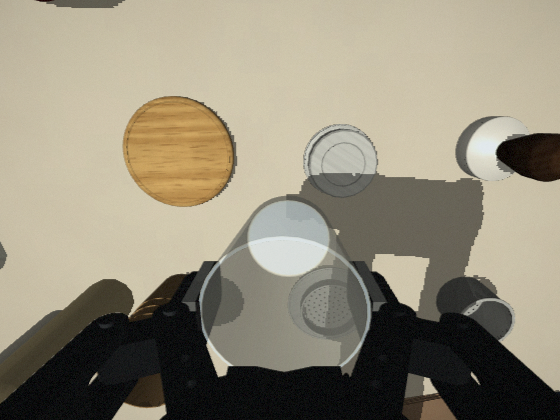

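```bash
python3 - <<'E'
from h import *
s=manip.sense()
print('coaster',hit('wrist',[179.5/W,151/H],.008,s).round(4), hit('top',[180.5/W,175/H],.008).round(4))
g=hit('wrist',[289/W,236.5/H],s['tcp_pos'][2]-.1093,s).round(4);print('glass',g,g-s['tcp_pos'])
print(rel([.590,.089,.1205]))
E
```

```text
coaster [0.5934 0.0884 0.008 ] [0.5888 0.0902 0.008 ]
glass [ 0.555  -0.0134  0.1296] [ 0.00421079 -0.00412463 -0.10932709]
[-0.1967 -0.0782  0.2368]
```

```bash

python3 -m inch '[[-0.09,-0.034,0,0,0,0],[-0.18,-0.07,0,0,0,0],[-0.197,-0.076,0.05,0,0,0],[-0.197,-0.076,0.12,0,0,0],[-0.197,-0.076,0.18,0,0,0]]'
python3 -m inch '[[0,0,0.03,0,0,0],[0,0,0.046,0,0,0],[0,0,0.054,0,0,0],[0,0,0.058,0,0,0],[0,0,0.058,0,0,0]]'
python3 - <<'E'
from h import *
s=manip.sense();print(s['time'],s['tcp_pos'],s['ft_force'])
E
```

```text
time: 7.85
tcp_pos: [0.5887, 0.0902, 0.1474]
orientation: [2.222, -2.22, -0.0]
ft_force: [0.0, -0.2, -2.8]
grip_width: 0.73
time: 8.35
tcp_pos: [0.5894, 0.09, 0.1211]
orientation: [-2.22, 2.22, -0.002]
ft_force: [-0.7, -1.0, -1.5]
grip_width: 0.723
8.35 [0.58944013 0.09002902 0.1210619 ] [-0.71941013 -0.96594328 -1.50770156]
```

```bash

python3 -m inch '[[0,0,0.002,0,0,0],[0,0,0.004,0,0,0],[0,0,0.004,0,0,0]]'
python3 -m inch '[[0,0,0,0,0,0],[0,0,0,0,0,0],[0,0,0,0,0,0]]' 1
python3 -m inch '[[0,0,0,0,0,-0.09],[0,0,0,0,0,-0.18],[0,0,0,0,0,-0.27],[0,0,0,0,0,-0.36],[0,0,0,0,0,-0.45]]'
python3 -m inch '[[0,0,0,0,0,-0.09],[0,0,0,0,0,-0.18],[0,0,0,0,0,-0.27],[0,0,0,0,0,-0.36],[0,0,0,0,0,-0.45]]'
python3 -m inch '[[0,0,0,0,0,-0.09],[0,0,0,0,0,-0.1],[0,0,0,0,0,-0.1]]'
python3 -m inch '[[0,0,0,0,0,0],[0,0,0,0,0,0],[0,0,0,0,0,0],[0,0,0,0,0,0],[0,0,0,0,0,0]]' 0.5 20
python3 - <<'E'
from h import *
s=manip.sense();print(s['time'],s['tcp_pos'],s['ft_force'],R.from_rotvec(s['orientation']).as_matrix().round(3))
E
python3 -m inch '[[0,0,0,0,0,0],[0,0,0,0,0,0],[0,0,0,0,0,0]]' 1
python3 -m inch '[[0,0,-0.05,0,0,0],[0,0,-0.13,0,0,0],[0,0,-0.22,0,0,0],[0,0,-0.3,0,0,0],[0,0,-0.3,0,0,0]]'
python3 look.py w3 glass:0.011 plate:0

```

```text
time: 8.65
tcp_pos: [0.5898, 0.0901, 0.1199]
orientation: [-2.22, 2.219, -0.004]
ft_force: [-0.3, -1.0, 3.9]
grip_width: 0.724
time: 8.95
tcp_pos: [0.5888, 0.0902, 0.1178]
orientation: [2.222, -2.221, 0.0]
ft_force: [-0.3, 0.4, 0.8]
grip_width: 1.003
time: 9.45
tcp_pos: [0.5888, 0.0901, 0.1177]
orientation: [2.857, -1.306, -0.0]
ft_force: [0.4, 0.9, 0.8]
grip_width: 1.005
time: 9.95
tcp_pos: [0.5888, 0.0901, 0.1177]
orientation: [3.133, -0.237, -0.0]
ft_force: [0.6, 0.8, 0.3]
grip_width: 1.0
time: 10.25
tcp_pos: [0.5888, 0.0901, 0.1178]
orientation: [3.142, -0.004, -0.0]
ft_force: [-0.7, 0.3, 0.4]
grip_width: 1.0
time: 10.75
tcp_pos: [0.5891, 0.0901, 0.1182]
orientation: [3.142, -0.0, 0.001]
ft_force: [1.9, 0.5, 1.2]
grip_width: 0.731
10.75 [0.58911218 0.09012753 0.11819032] [1.85082309 0.46177022 1.22185334] [[ 1.    -0.     0.001]
 [-0.    -1.    -0.   ]
 [ 0.001  0.    -1.   ]]
time: 11.05
tcp_pos: [0.5887, 0.0901, 0.1176]
orientation: [3.141, 0.0, -0.001]
ft_force: [0.0, -0.3, -0.3]
grip_width: 0.998
time: 11.55
tcp_pos: [0.5904, 0.0903, 0.2755]
orientation: [-3.141, -0.0, -0.019]
ft_force: [-0.4, 0.4, 1.5]
grip_width: 1.001
t 11.55 tcp [0.5904 0.0903 0.2755] toolx [1.    0.    0.012] q6 0.09
glass origin 0.69 [0.5972 0.0867 0.011 ] px [288. 191.]
glass bbox 0.96 [251. 168. 325. 249.]
plate origin 0.89 [ 0.4219 -0.0605  0.    ] px [148. 303.]
plate bbox 0.73 [110. 273. 165. 316.]
```

```bash
python3 - <<'E'
import cv2
im=cv2.imread('pics/w2.png')[235:345,150:420];cv2.imwrite('pics/w2c.png',cv2.resize(cv2.convertScaleAbs(im,alpha=2.2),None,fx=2.9,fy=2.9,interpolation=cv2.INTER_NEAREST))
E
python3 -m inch '[[-0.075,0.066,0,0,0,0],[-0.15,0.132,0,0,0,0],[-0.22,0.2,0,0,0,0],[-0.29,0.26,0,0,0,0],[-0.335,0.302,0,0,0,0]]'
python3 -m inch '[[0,0,0.05,0,0,0],[0,0,0.1,0,0,0],[0,0,0.15,0,0,0],[0,0,0.15,0,0,0],[0,0,0.15,0,0,0]]'
python3 look.py w4 plate:0 

```

```text
time: 12.3
tcp_pos: [0.4191, -0.0621, 0.2663]
orientation: [-3.141, 0.001, 0.004]
ft_force: [0.1, 0.1, 0.3]
grip_width: 1.002
time: 12.8
tcp_pos: [0.4211, -0.0608, 0.1925]
orientation: [-3.141, -0.0, 0.003]
ft_force: [0.7, 0.4, 0.9]
grip_width: 1.002
t 12.8 tcp [ 0.4211 -0.0608  0.1925] toolx [ 1.     0.    -0.002] q6 -0.23
plate origin 0.77 [ 0.4218 -0.0576  0.    ] px [286. 202.]
plate bbox 0.75 [232. 150. 346. 254.]
```

View pics/w2c.png

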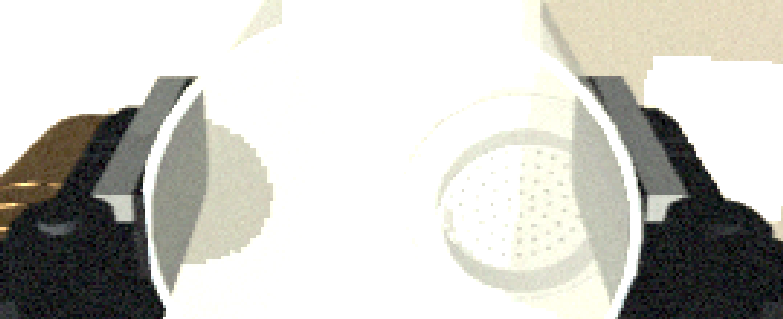

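View pics/w4.png

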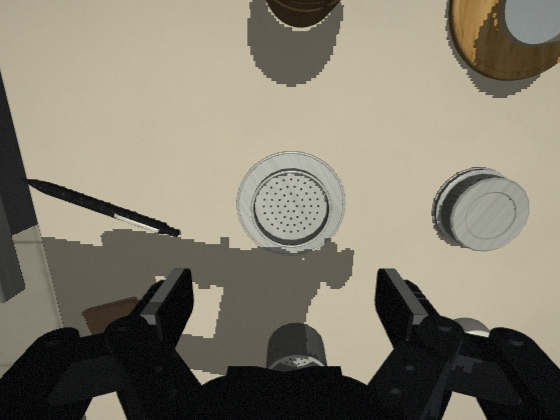

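```bash

python3 -m inch '[[0.007,-0.007,0.08,0,0,0],[0.007,-0.007,0.15,0,0,0],[0.007,-0.007,0.2,0,0,0],[0.007,-0.007,0.231,0,0,0],[0.007,-0.007,0.231,0,0,0]]'
python3 -m inch '[[0,0,0,0,0,0],[0,0,0,0,0,0],[0,0,0,0,0,0],[0,0,0,0,0,0],[0,0,0,0,0,0]]' 0.5 20
python3 - <<'E'
from h import *
import cv2
s=manip.sense();print(s['tcp_pos'],s['ft_force'],s['grip_width'])
im=viewer.get_image('scene');c=proj('scene',[.425,-.06,.02]);print(c)
x,y=int(c[0]),int(c[1]);im=im[max(0,y-60):y+50,max(0,x-75):x+75,::-1];cv2.imwrite('pics/s2.png',cv2.resize(im,None,fx=4,fy=4))
E
```

```text
time: 13.45
tcp_pos: [0.4242, -0.0572, 0.0762]
orientation: [-3.141, -0.0, 0.005]
ft_force: [0.4, -0.6, -0.0]
grip_width: 0.999
time: 13.95
tcp_pos: [0.426, -0.0576, 0.0794]
orientation: [3.141, 0.0, 0.005]
ft_force: [-1.8, 0.4, 6.0]
grip_width: 0.751
[ 0.42595537 -0.05759726  0.07941285] [-1.82294905  0.41103515  6.01592299] 0.7505127881176259
[212.54839134 210.64131961]
```

View pics/s2.png

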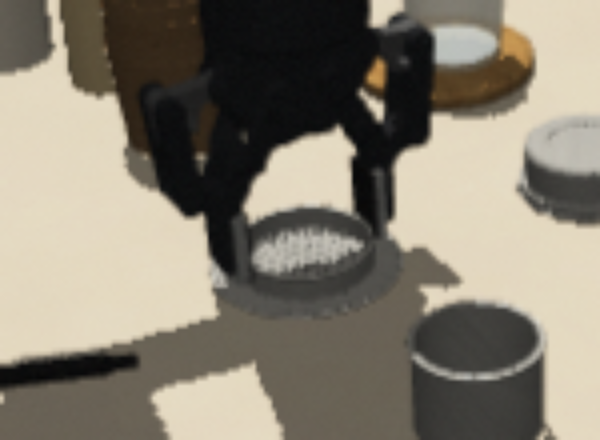

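```bash

python3 -m inch '[[0,0,0,0,0,0],[0,0,0,0,0,0],[0,0,0,0,0,0]]' 1
python3 -m inch '[[0,0,0,0,0,0.09],[0,0,0,0,0,0.18],[0,0,0,0,0,0.27],[0,0,0,0,0,0.36],[0,0,0,0,0,0.45]]'
python3 -m inch '[[0,0,0,0,0,0.09],[0,0,0,0,0,0.18],[0,0,0,0,0,0.27],[0,0,0,0,0,0.36],[0,0,0,0,0,0.45]]'
python3 -m inch '[[0,0,0,0,0,0.09],[0,0,0,0,0,0.1],[0,0,0,0,0,0.1]]'
python3 -m inch '[[0,0,0,0,0,0],[0,0,0,0,0,0],[0,0,0,0,0,0],[0,0,0,0,0,0],[0,0,0,0,0,0]]' 0.5 20
python3 -m inch '[[0,0,0,0,0,0],[0,0,0,0,0,0],[0,0,0,0,0,0]]' 0.5 50
python3 -m inch '[[0,0,-0.03,0,0,0],[0,0,-0.11,0,0,0],[0,0,-0.2,0,0,0],[0,0,-0.26,0,0,0],[0,0,-0.26,0,0,0]]'
python3 look.py w5 plate:0.13

```

```text
time: 14.3
tcp_pos: [0.4251, -0.0575, 0.0777]
orientation: [3.141, 0.0, 0.001]
ft_force: [0.3, -0.8, 0.1]
grip_width: 1.002
time: 14.8
tcp_pos: [0.4249, -0.0574, 0.0774]
orientation: [2.944, -1.096, 0.0]
ft_force: [-0.3, -0.2, -0.9]
grip_width: 1.001
time: 15.3
tcp_pos: [0.4249, -0.0574, 0.0774]
orientation: [2.383, -2.047, 0.0]
ft_force: [-0.5, -0.6, -0.3]
grip_width: 1.001
time: 15.6
tcp_pos: [0.4249, -0.0574, 0.0774]
orientation: [2.225, -2.218, 0.0]
ft_force: [-0.2, 0.4, 0.4]
grip_width: 0.997
time: 16.1
tcp_pos: [0.425, -0.0574, 0.0778]
orientation: [-2.223, 2.22, -0.0]
ft_force: [-3.2, 0.2, 5.7]
grip_width: 0.747
time: 16.4
tcp_pos: [0.4251, -0.0575, 0.0782]
orientation: [-2.223, 2.22, -0.001]
ft_force: [-4.3, 1.1, 9.0]
grip_width: 0.728
time: 16.9
tcp_pos: [0.4266, -0.0578, 0.212]
orientation: [-2.219, 2.217, -0.012]
ft_force: [0.2, -0.8, -1.4]
grip_width: 0.724
t 16.9 tcp [ 0.4266 -0.0578  0.212 ] toolx [ 0.001 -1.     0.002] q6 1.35
plate origin 0.56 [ 0.4256 -0.0583  0.13  ] px [283. 266.]
plate bbox 0.73 [192. 181. 375. 348.]
```

View pics/w5.png

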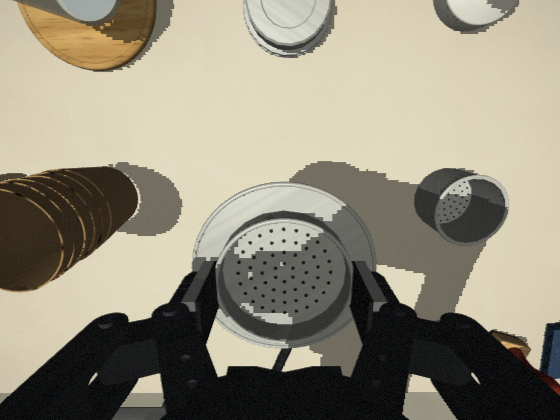

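```bash

python3 -m inch '[[-0.06,-0.066,0,0,0,0],[-0.12,-0.132,0,0,0,0],[-0.18,-0.2,0,0,0,0],[-0.24,-0.266,0,0,0,0],[-0.295,-0.328,0,0,0,0]]'
python3 -m inch '[[0,0,0,0,0,0],[0,0,0,0,0,0],[0,0,0.03,0,0,0],[0,0,0.05,0,0,0],[0,0,0.06,0,0,0]]'
python3 -m inch '[[0,0,0.007,0,0,0],[0,0,0.014,0,0,0],[0,0,0.021,0,0,0],[0,0,0.028,0,0,0],[0,0,0.03,0,0,0]]'
python3 -m inch '[[0,0,0.002,0,0,0],[0,0,0.002,0,0,0]]'
python3 look.py w6 plate:0.085 glass:0.011

```

```text
time: 17.55
tcp_pos: [0.5894, 0.0917, 0.2045]
orientation: [2.22, -2.218, -0.004]
ft_force: [0.3, 0.1, -0.7]
grip_width: 0.73
time: 18.05
tcp_pos: [0.5877, 0.0894, 0.1752]
orientation: [2.219, -2.221, -0.003]
ft_force: [0.5, 0.0, -0.7]
grip_width: 0.728
time: 18.55
tcp_pos: [0.5893, 0.09, 0.1628]
orientation: [-2.221, 2.221, -0.002]
ft_force: [1.2, -0.8, 1.6]
grip_width: 0.727
time: 18.75
tcp_pos: [0.5895, 0.09, 0.1627]
orientation: [-2.22, 2.22, -0.003]
ft_force: [0.1, -1.0, 4.7]
grip_width: 0.729
t 18.75 tcp [0.5895 0.09   0.1627] toolx [ 0. -1.  0.] q6 1.66
plate origin 0.69 [0.5913 0.0906 0.085 ] px [281. 264.]
plate bbox 0.95 [189. 182. 376. 346.]
```

View pics/w6.png

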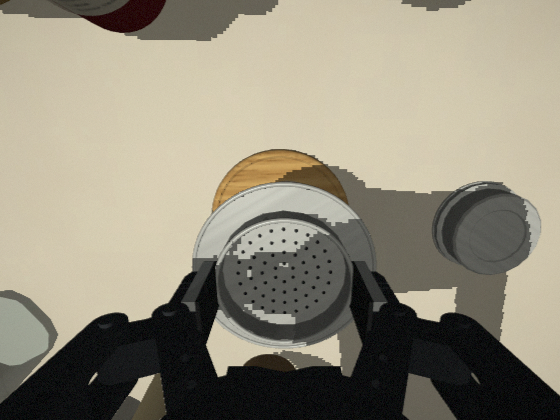

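```bash

python3 -m inch '[[0,0,0,0,0,0],[0,0,0,0,0,0],[0,0,0,0,0,0],[0,0,0,0,0,0]]' 1
python3 -m inch '[[0,0,-0.03,0,0,0],[0,0,-0.1,0,0,0],[0,0,-0.18,0,0,0],[0,0,-0.22,0,0,0],[0,0,-0.22,0,0,0]]'
python3 look.py w7 plate:0.085
python3 - <<'E'
from h import *
import cv2
im=viewer.get_image('scene');c=proj('scene',[.589,.09,.08]);print(c)
x,y=int(c[0]),int(c[1]);a=im[max(0,y-50):y+60,max(0,x-75):x+75,::-1];cv2.imwrite('pics/s3.png',np.hstack([cv2.resize(a,(409,300)),cv2.resize(cv2.imread('pics/w7.png')[80:380,90:480],(390,300))]))
E
```

```text
time: 19.4
tcp_pos: [0.5887, 0.0902, 0.161]
orientation: [2.221, -2.221, -0.001]
ft_force: [-0.7, -0.1, 0.1]
grip_width: 1.002
time: 19.9
tcp_pos: [0.5899, 0.0903, 0.277]
orientation: [-2.217, 2.216, -0.009]
ft_force: [1.1, 0.6, -0.1]
grip_width: 1.004
t 19.9 tcp [0.5899 0.0903 0.277 ] toolx [ 0.    -1.    -0.001] q6 1.66
plate origin 0.81 [0.5928 0.0899 0.085 ] px [283. 204.]
plate bbox 0.66 [229. 154. 339. 257.]
[246.02894743 134.99857297]
```

View pics/s3.png

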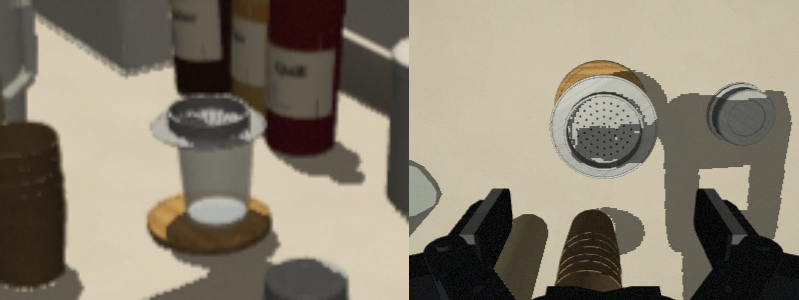

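```bash

python3 -m inch '[[0.085,0.046,0,0,0,0],[0.17,0.092,0,0,0,0],[0.255,0.138,0,0,0,0],[0.34,0.184,0,0,0,0],[0.425,0.23,0,0,0,0]]'
python3 -m inch '[[0.085,0.046,0.05,0,0,0],[0.162,0.086,0.1,0,0,0],[0.162,0.086,0.14,0,0,0],[0.162,0.086,0.14,0,0,0],[0.162,0.086,0.14,0,0,0]]'
python3 - <<'E'
from h import *
s=manip.sense();print(s['tcp_pos'],s['time']);viewer.get_image('wrist')
for d in finder.tip_of('chamber','wrist')[:2]: print(d,hit('wrist',d['at'],0,s).round(4))
for d in finder.recognise('chamber','wrist')[:1]:
    b=d['bbox'];print(d,'rim-left/right mid',hit('wrist',[(b[0]+b[2])/2,(b[1]+b[3])/2],.04,s).round(4))
E
```

```text
time: 20.6
tcp_pos: [0.4723, -0.1236, 0.2698]
orientation: [2.221, -2.22, -0.004]
ft_force: [1.4, -1.1, -0.6]
grip_width: 1.001
time: 21.1
tcp_pos: [0.4309, -0.203, 0.201]
orientation: [2.222, -2.221, -0.003]
ft_force: [1.6, 0.2, 0.4]
grip_width: 1.0
[ 0.43086585 -0.20297511  0.2010224 ] 21.1
{'at': [0.5082, 0.4836], 'conf': 0.61} [ 0.4303 -0.2044  0.    ]
{'bbox': [0.4395, 0.4093, 0.5807, 0.6112], 'conf': 0.73} rim-left/right mid [ 0.4326 -0.2052  0.04  ]
```

```bash

python3 -m inch '[[0.004,0,0.08,0,0,0],[0.004,0,0.15,0,0,0],[0.004,0,0.2,0,0,0],[0.004,0,0.224,0,0,0],[0.004,0,0.224,0,0,0]]'
python3 -m inch '[[0,0,0,0,0,0],[0,0,0,0,0,0],[0,0,0,0,0,0],[0,0,0,0,0,0],[0,0,0,0,0,0],[0,0,0,0,0,0]]' 0.4 20
python3 -m inch '[[0,0,0,0,0,0],[0,0,0,0,0,0],[0,0,0,0,0,0],[0,0,0,0,0,0],[0,0,0,0,0,0]]' 0.4 20
python3 -m inch '[[0,0,0,0,0,0],[0,0,0,0,0,0],[0,0,0,0,0,0]]' 1
python3 -m inch '[[0,0,0,0,0,-0.09],[0,0,0,0,0,-0.18],[0,0,0,0,0,-0.27],[0,0,0,0,0,-0.36],[0,0,0,0,0,-0.45]]'
python3 -m inch '[[0,0,0,0,0,-0.09],[0,0,0,0,0,-0.18],[0,0,0,0,0,-0.27],[0,0,0,0,0,-0.36],[0,0,0,0,0,-0.45]]'
python3 -m inch '[[0,0,0,0,0,-0.09],[0,0,0,0,0,-0.1],[0,0,0,0,0,-0.1]]'
python3 -m inch '[[0,0,0,0,0,0],[0,0,0,0,0,0],[0,0,0,0,0,0],[0,0,0,0,0,0],[0,0,0,0,0,0]]' 0.4 20
python3 -m inch '[[0,0,0,0,0,0],[0,0,0,0,0,0],[0,0,0,0,0,0]]' 0.4 40
python3 - <<'E'
from h import *
s=manip.sense();print(s['tcp_pos'],s['ft_force'],R.from_rotvec(s['orientation']).as_matrix()[:,0])
E
```

```text
time: 21.75
tcp_pos: [0.4309, -0.2048, 0.0887]
orientation: [2.222, -2.22, -0.003]
ft_force: [1.4, 0.1, 1.4]
grip_width: 0.998
time: 22.25
tcp_pos: [0.4319, -0.2059, 0.0914]
orientation: [-2.221, 2.22, -0.005]
ft_force: [-1.3, 1.3, 6.3]
grip_width: 0.64
time: 22.55
tcp_pos: [0.4309, -0.2054, 0.0895]
orientation: [2.222, -2.221, 0.0]
ft_force: [0.0, -0.4, 0.0]
grip_width: 0.998
time: 23.05
tcp_pos: [0.4309, -0.2054, 0.0893]
orientation: [2.857, -1.307, -0.0]
ft_force: [0.3, -0.1, 0.5]
grip_width: 1.005
time: 23.55
tcp_pos: [0.4309, -0.2054, 0.0893]
orientation: [3.133, -0.237, -0.0]
ft_force: [-0.1, 0.1, -0.3]
grip_width: 0.998
time: 23.85
tcp_pos: [0.4309, -0.2054, 0.0893]
orientation: [3.142, -0.004, -0.0]
ft_force: [-0.1, 0.2, -0.9]
grip_width: 1.001
time: 24.35
tcp_pos: [0.4311, -0.2055, 0.0897]
orientation: [3.141, -0.0, 0.001]
ft_force: [-1.8, 0.6, 4.2]
grip_width: 0.657
time: 24.65
tcp_pos: [0.4311, -0.2055, 0.0899]
orientation: [3.141, -0.0, 0.001]
ft_force: [-1.7, 0.1, 5.8]
grip_width: 0.642
[ 0.43108606 -0.20550928  0.08985765] [-1.7349204   0.13950275  5.80911384] [ 9.99999907e-01 -4.06979043e-05  4.29450397e-04]$: bad value
```

```bash

python3 -m inch '[[0,0,-0.03,0,0,0],[0,0,-0.11,0,0,0],[0,0,-0.2,0,0,0],[0,0,-0.28,0,0,0],[0,0,-0.28,0,0,0]]'
python3 -m inch '[[0.044,-0.083,0,0,0,0],[0.088,-0.166,0,0,0,0],[0.132,-0.249,0,0,0,0],[0.176,-0.332,0,0,0,0],[0.22,-0.415,0,0,0,0]]'
python3 -m inch '[[0.044,-0.083,0,0,0,0],[0.08,-0.15,0,0,0,0],[0.096,-0.176,0,0,0,0],[0.096,-0.176,0,0,0,0],[0.096,-0.176,0,0,0,0]]'
python3 -m inch '[[0,0,0,0,0,0],[0,0,0.02,0,0,0],[0,0,0.04,0,0,0],[0,0,0.05,0,0,0],[0,0,0.05,0,0,0]]'
python3 look.py w8 chamber:.115 plate:.085

```

```text
time: 25.15
tcp_pos: [0.4327, -0.2063, 0.2355]
orientation: [3.136, 0.0, 0.015]
ft_force: [-0.0, -0.4, -0.2]
grip_width: 0.648
time: 25.65
tcp_pos: [0.5412, 0.004, 0.2279]
orientation: [3.142, -0.0, -0.003]
ft_force: [0.4, -0.7, -0.9]
grip_width: 0.644
time: 26.15
tcp_pos: [0.5884, 0.0898, 0.228]
orientation: [3.141, 0.001, -0.004]
ft_force: [0.3, 0.2, -0.4]
grip_width: 0.645
time: 26.65
tcp_pos: [0.5883, 0.0898, 0.2027]
orientation: [3.141, -0.0, -0.004]
ft_force: [0.2, -0.9, -1.0]
grip_width: 0.649
t 26.65 tcp [0.5883 0.0898 0.2027] toolx [ 1.    -0.    -0.003] q6 0.09
chamber origin 0.84 [0.5866 0.0907 0.115 ] px [283. 256.]
chamber bbox 0.72 [216. 215. 349. 365.]
plate bbox 0.71 [214. 169. 363. 263.]
```

View pics/w8.png

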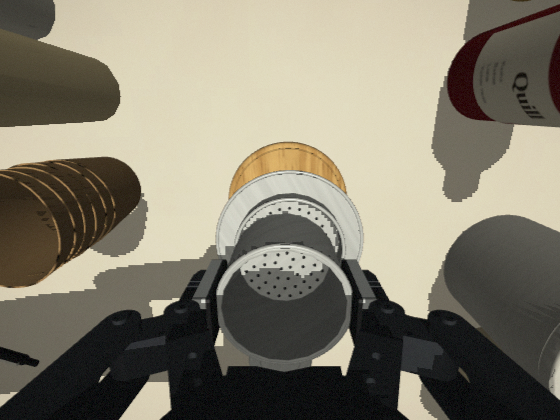

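```bash
python3 - <<'E'
from h import *
s=manip.sense();print(s['tcp_pos'],s['orientation'])
for z,r,l,rr in ((.093,.045,217,362.5),(.008,.052,230,347),(.105,.0325,None,None)):
  for x in (.589,.592):
    a=np.linspace(0,2*np.pi,200);P=np.array([proj('wrist',[x+r*np.cos(t),.0901+r*np.sin(t),z],s) for t in a]);print(z,x,P.min(0).round(1),P.max(0).round(1),'seen',l,rr)
E
```

```text
[0.58905608 0.09015991 0.20488401] [-3.14156749e+00 -2.95230759e-04 -1.40396986e-03]
0.093 0.589 [212.5 169.2] [357.2 303.8] seen 217 362.5
0.093 0.592 [217.3 169.2] [362.  303.8] seen 217 362.5
0.008 0.589 [225.4 144. ] [343.5 257.9] seen 230 347
0.008 0.592 [228.8 144. ] [346.9 257.9] seen 230 347
0.105 0.589 [229.4 195.2] [340.4 297.4] seen None None
0.105 0.592 [234.6 195.2] [345.5 297.4] seen None None
```

```bash

python3 -m inch '[[0.003,0,0.004,0,0,0],[0.003,0,0.01,0,0,0],[0.003,0,0.016,0,0,0],[0.003,0,0.022,0,0,0],[0.003,0,0.026,0,0,0]]'
python3 -m inch '[[0,0,0.004,0,0,0],[0,0,0.008,0,0,0],[0,0,0.012,0,0,0],[0,0,0.016,0,0,0],[0,0,0.018,0,0,0]]'
python3 -m inch '[[0,0,0,0,0,0],[0,0,0,0,0,0],[0,0,0,0,0,0]]'

```

```text
time: 27.4
tcp_pos: [0.5902, 0.0901, 0.1908]
orientation: [3.141, 0.0, -0.001]
ft_force: [-1.0, 0.4, -0.9]
grip_width: 0.644
time: 27.9
tcp_pos: [0.5904, 0.0901, 0.1823]
orientation: [3.142, 0.0, -0.0]
ft_force: [-1.1, -0.4, 4.1]
grip_width: 0.648
time: 28.2
tcp_pos: [0.5904, 0.0901, 0.1824]
orientation: [3.141, 0.0, 0.0]
ft_force: [0.3, 0.1, -0.7]
grip_width: 0.644
```

```bash

python3 -m inch '[[0,0,0.002,0,0,0],[0,0,0.004,0,0,0],[0,0,0.004,0,0,0]]'
python3 -m inch '[[0,0,0,0,0,0],[0,0,0,0,0,0],[0,0,0,0,0,0]]'
python3 -m inch '[[0,0,0,0,0,0],[0,0,0,0,0,0],[0,0,0,0,0,0],[0,0,0,0,0,0]]' 1
python3 -m inch '[[0,0,-0.03,0,0,0],[0,0,-0.1,0,0,0],[0,0,-0.17,0,0,0],[0,0,-0.2,0,0,0],[0,0,-0.2,0,0,0]]'
python3 look.py w9 chamber:.093
python3 - <<'E'
from h import *
import cv2
im=viewer.get_image('scene');c=proj('scene',[.589,.09,.1])
x,y=int(c[0]),int(c[1]);a=im[max(0,y-50):y+60,max(0,x-75):x+75,::-1];cv2.imwrite('pics/s4.png',np.hstack([cv2.resize(a,(409,300)),cv2.resize(cv2.imread('pics/w9.png')[80:380,90:480],(390,300))]))
E
```

```text
time: 28.5
tcp_pos: [0.5906, 0.0902, 0.1823]
orientation: [-3.142, -0.0, -0.003]
ft_force: [-4.1, 0.4, 8.2]
grip_width: 0.649
time: 28.8
tcp_pos: [0.5906, 0.0902, 0.1823]
orientation: [-3.141, -0.0, -0.003]
ft_force: [-3.0, -0.9, 8.1]
grip_width: 0.648
time: 29.2
tcp_pos: [0.5903, 0.0901, 0.18]
orientation: [3.141, 0.0, -0.001]
ft_force: [0.2, -0.3, -0.6]
grip_width: 0.999
time: 29.7
tcp_pos: [0.5911, 0.0902, 0.2839]
orientation: [-3.141, -0.0, -0.009]
ft_force: [-0.0, 0.3, -0.3]
grip_width: 1.004
t 29.7 tcp [0.5911 0.0902 0.2839] toolx [1.    0.    0.006] q6 0.09
chamber origin 0.85 [0.5881 0.0893 0.093 ] px [280. 207.]
chamber bbox 0.83 [243. 175. 322. 262.]
```

View pics/s4.png

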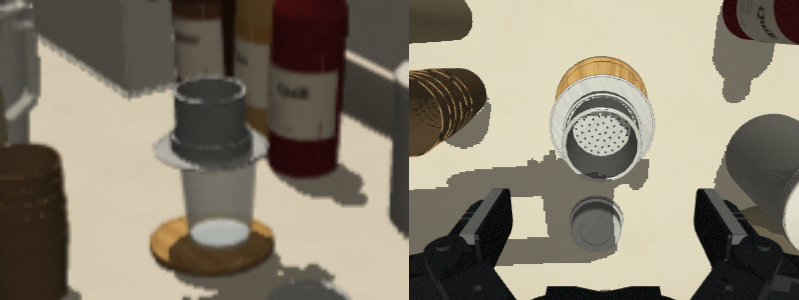

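```bash

python3 -m inch '[[0.003,0.095,0,0,0,0],[0.006,0.19,0,0,0,0],[0.009,0.285,0,0,0,0],[0.012,0.38,0,0,0,0],[0.015,0.475,0,0,0,0]]'
python3 -m inch '[[0.003,0.095,0,0,0,0],[0.006,0.19,0,0,0,0],[0.009,0.285,0,0,0,0],[0.012,0.38,0,0,0,0],[0.016,0.453,0,0,0,0]]'
python3 -m inch '[[0,0,0.05,0,0,0],[0,0,0.1,0,0,0],[0,0,0.1,0,0,0],[0,0,0.1,0,0,0]]'
python3 look.py w10 press:0
python3 - <<'E'
from h import *
print(rel([.606,-.374,.119]))
E
```

```text
time: 30.4
tcp_pos: [0.5973, -0.1491, 0.2784]
orientation: [-3.141, -0.001, 0.005]
ft_force: [0.8, 0.5, -0.8]
grip_width: 1.001
time: 30.9
tcp_pos: [0.6051, -0.3766, 0.2778]
orientation: [-3.14, 0.002, 0.005]
ft_force: [0.9, 0.7, 0.4]
grip_width: 1.001
time: 31.3
tcp_pos: [0.6058, -0.3735, 0.2291]
orientation: [-3.14, -0.001, 0.004]
ft_force: [0.6, 0.3, 0.4]
grip_width: 0.999
t 31.3 tcp [ 0.6058 -0.3735  0.2291] toolx [ 1.     0.    -0.002] q6 -0.6
press origin 0.59 [ 0.6018 -0.3784  0.    ] px [281. 200.]
press bbox 0.86 [259. 181. 309. 227.]
[-0.0014 -0.      0.227 ]
```

View pics/w10.png

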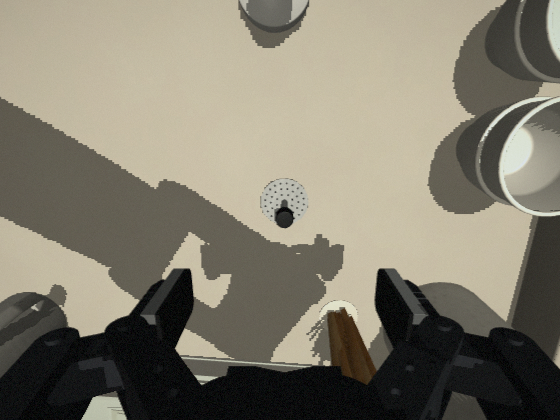

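```bash
python3 - <<'E'
from h import *
s=manip.sense();print(s['tcp_pos'],s['orientation'])
print('disc',hit('wrist',[284.5/W,202.5/H],.002,s).round(4),'knob',hit('wrist',[284.3/W,216.5/H],.052,s).round(4))
print('whisk base top',hit('top',[440/W,136/H],0).round(3),'scene',hit('scene',[497/W,310/H],0).round(3),'wrist',hit('wrist',[338/W,308/H],0,s).round(3))
print('whisk tip top cam at z=.12',hit('top',[470/W,108/H],.12).round(3))
E
```

```text
[ 0.60642268 -0.37381151  0.23250507] [3.13981488e+00 1.05482154e-03 3.73377936e-03]
disc [ 0.6068 -0.3821  0.002 ] knob [ 0.6065 -0.3803  0.052 ]
whisk base top [ 0.667 -0.512  0.   ] scene [ 0.665 -0.511  0.   ] wrist [ 0.667 -0.505  0.   ]
whisk tip top cam at z=.12 [ 0.684 -0.533  0.12 ]
```

```bash

python3 -m inch '[[0,0.01,0.08,0,0,0],[0,0.01,0.15,0,0,0],[0,0.01,0.2,0,0,0],[0,0.01,0.222,0,0,0],[0,0.01,0.222,0,0,0]]'
python3 -m inch '[[0,0,0,0,0,0],[0,0,0,0,0,0],[0,0,0,0,0,0],[0,0,0,0,0,0],[0,0,0,0,0,0]]' 0.1 20
python3 -m inch '[[0,0,0,0,0,0],[0,0,0,0,0,0],[0,0,0,0,0,0],[0,0,0,0,0,0],[0,0,0,0,0,0]]' 0.1 20
python3 -m inch '[[0,0,0,0,0,0],[0,0,0,0,0,0]]' 0.4
python3 -m inch '[[0,0,0,0,0,0.09],[0,0,0,0,0,0.18],[0,0,0,0,0,0.27],[0,0,0,0,0,0.36],[0,0,0,0,0,0.45]]'
python3 -m inch '[[0,0,0,0,0,0.09],[0,0,0,0,0,0.18],[0,0,0,0,0,0.27],[0,0,0,0,0,0.36],[0,0,0,0,0,0.45]]'
python3 -m inch '[[0,0,0,0,0,0.09],[0,0,0,0,0,0.1],[0,0,0,0,0,0.1]]'
python3 -m inch '[[0,0,0,0,0,0],[0,0,0,0,0,0],[0,0,0,0,0,0],[0,0,0,0,0,0],[0,0,0,0,0,0]]' 0.1 20
python3 - <<'E'
from h import *
s=manip.sense();print(s['tcp_pos'],s['ft_force'],s['grip_width'],R.from_rotvec(s['orientation']).as_matrix()[:,0])
E
```

```text
time: 31.95
tcp_pos: [0.6058, -0.3785, 0.1187]
orientation: [-3.141, -0.001, 0.002]
ft_force: [0.5, 0.1, 0.4]
grip_width: 0.999
time: 32.45
tcp_pos: [0.606, -0.379, 0.12]
orientation: [3.141, 0.0, 0.001]
ft_force: [-2.8, 0.3, 4.6]
grip_width: 0.162
time: 32.95
tcp_pos: [0.606, -0.379, 0.12]
orientation: [3.141, 0.0, 0.001]
ft_force: [-2.9, -0.1, 6.2]
grip_width: 0.158
time: 33.15
tcp_pos: [0.6059, -0.3786, 0.1186]
orientation: [-3.141, -0.0, 0.001]
ft_force: [-0.5, 0.2, 0.5]
grip_width: 0.397
time: 33.65
tcp_pos: [0.6059, -0.3786, 0.1185]
orientation: [-2.944, 1.095, 0.002]
ft_force: [0.5, 0.2, -1.1]
grip_width: 0.398
time: 34.15
tcp_pos: [0.6059, -0.3787, 0.1186]
orientation: [2.383, -2.047, -0.001]
ft_force: [0.3, -0.2, -0.1]
grip_width: 0.404
time: 34.45
tcp_pos: [0.6059, -0.3787, 0.1189]
orientation: [2.225, -2.218, -0.001]
ft_force: [0.1, -0.2, -0.0]
grip_width: 0.399
time: 34.95
tcp_pos: [0.606, -0.3789, 0.1193]
orientation: [2.222, -2.221, -0.0]
ft_force: [0.2, 0.6, -0.8]
grip_width: 0.158
[ 0.60596642 -0.37885005  0.11933648] [ 0.19718224  0.60398283 -0.75686475] 0.15846824735407372 [ 5.33139247e-04 -9.99999857e-01  3.82111096e-05]
```

```bash

python3 -m inch '[[0,0,0,0,0,0],[0,0,0,0,0,0]]' 0.1 40
python3 -m inch '[[0,0,-0.03,0,0,0],[0,0,-0.1,0,0,0],[0,0,-0.18,0,0,0],[0,0,-0.26,0,0,0],[0,0,-0.34,0,0,0]]'
python3 -m inch '[[-0.09,0.003,0,0,0,0],[-0.18,0.006,0,0,0,0],[-0.27,0.009,0,0,0,0],[-0.36,0.012,0,0,0,0],[-0.45,0.015,0,0,0,0]]'
python3 -m inch '[[-0.09,0.003,0,0,0,0],[-0.18,0.006,0,0,0,0],[-0.27,0.009,0,0,0,0],[-0.36,0.012,0,0,0,0],[-0.45,0.015,0,0,0,0]]'
python3 -m inch '[[-0.02,0.001,0,0,0,0],[-0.038,0.001,0,0,0,0],[-0.038,0.001,0,0,0,0],[-0.038,0.001,0,0,0,0],[-0.038,0.001,0,0,0,0]]'
python3 -m inch '[[0,0,0.01,0,0,0],[0,0,0.03,0,0,0],[0,0,0.03,0,0,0],[0,0,0.03,0,0,0]]'
python3 look.py w11 press:.155 chamber:.093
python3 - <<'E'
from h import *
print(manip.sense()['tcp_pos'],rel([.5904,.0901,.215]))
E
```

```text
time: 35.15
tcp_pos: [0.606, -0.3789, 0.1194]
orientation: [2.222, -2.221, 0.0]
ft_force: [-0.7, 0.2, -0.5]
grip_width: 0.145
time: 35.65
tcp_pos: [0.6057, -0.3787, 0.2927]
orientation: [-2.222, 2.221, -0.002]
ft_force: [0.6, -0.3, -1.3]
grip_width: 0.147
time: 36.15
tcp_pos: [0.598, -0.1521, 0.2909]
orientation: [-2.221, 2.221, -0.002]
ft_force: [0.2, -0.6, -1.9]
grip_width: 0.148
time: 36.65
tcp_pos: [0.5905, 0.0729, 0.291]
orientation: [-2.221, 2.22, -0.002]
ft_force: [0.5, -0.6, -0.8]
grip_width: 0.146
time: 37.15
tcp_pos: [0.5906, 0.0887, 0.2895]
orientation: [2.219, -2.223, 0.0]
ft_force: [-1.1, -1.0, 0.6]
grip_width: 0.147
time: 37.55
tcp_pos: [0.5902, 0.09, 0.2736]
orientation: [2.221, -2.221, -0.001]
ft_force: [0.3, 0.3, -0.5]
grip_width: 0.148
t 37.55 tcp [0.5902 0.09   0.2736] toolx [-0. -1.  0.] q6 1.66
press origin 0.86 [0.5878 0.0915 0.155 ] px [280. 240.]
press bbox 0.7 [243. 203. 318. 298.]
chamber origin 0.77 [0.5921 0.0902 0.093 ] px [282. 207.]
chamber bbox 0.91 [240. 177. 324. 247.]
[0.59045809 0.09017206 0.2747307 ] [1.000e-04 2.000e-04 1.195e-01]
```

View pics/w11.png

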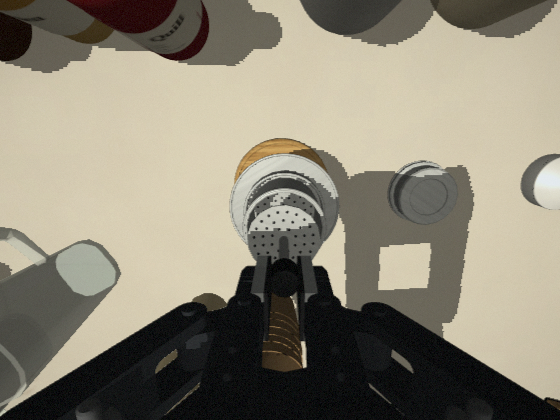

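```bash

python3 -m inch '[[0,0,0.008,0,0,0],[0,0,0.016,0,0,0],[0,0,0.024,0,0,0],[0,0,0.032,0,0,0],[0,0,0.04,0,0,0]]'
python3 -m inch '[[0,0,0.0,0,0,0],[0,0,0.01,0,0,0],[0,0,0.02,0,0,0],[0,0,0.03,0,0,0],[0,0,0.03,0,0,0]]'

```

```text
time: 38.3
tcp_pos: [0.5903, 0.0901, 0.2539]
orientation: [2.221, -2.221, -0.0]
ft_force: [0.7, 0.3, -0.7]
grip_width: 0.147
time: 38.8
tcp_pos: [0.5901, 0.0901, 0.2382]
orientation: [2.221, -2.22, -0.002]
ft_force: [0.2, 1.3, -0.5]
grip_width: 0.149
```

```bash

python3 -m inch '[[0,0,0.01,0,0,0],[0,0,0.02,0,0,0],[0,0,0.03,0,0,0],[0,0,0.038,0,0,0],[0,0,0.044,0,0,0]]'
python3 -m inch '[[0,0,0.003,0,0,0],[0,0,0.006,0,0,0],[0,0,0.006,0,0,0],[0,0,0.006,0,0,0]]'

```

```text
time: 39.3
tcp_pos: [0.5903, 0.0901, 0.2168]
orientation: [2.221, -2.221, -0.0]
ft_force: [1.3, -0.0, -0.5]
grip_width: 0.147
time: 39.7
tcp_pos: [0.5905, 0.0902, 0.2147]
orientation: [-2.221, 2.221, -0.001]
ft_force: [0.9, 0.1, 0.5]
grip_width: 0.151
```

```bash

python3 -m inch '[[0,0,0.002,0,0,0],[0,0,0.002,0,0,0]]'
python3 -m inch '[[0,0,0,0,0,0],[0,0,0,0,0,0],[0,0,0,0,0,0]]' 0.5
python3 -m inch '[[0,0,-0.03,0,0,0],[0,0,-0.09,0,0,0],[0,0,-0.13,0,0,0],[0,0,-0.13,0,0,0],[0,0,-0.13,0,0,0]]' 1
python3 look.py w12 press:.096 chamber:.093 lid:0
python3 - <<'E'
from h import *
import cv2
im=viewer.get_image('scene');c=proj('scene',[.589,.09,.1])
x,y=int(c[0]),int(c[1]);a=im[max(0,y-60):y+50,max(0,x-75):x+75,::-1];cv2.imwrite('pics/s5.png',np.hstack([cv2.resize(a,(409,300)),cv2.resize(cv2.imread('pics/w12.png')[80:380,90:480],(390,300))]))
E
```

```text
time: 39.9
tcp_pos: [0.5907, 0.0902, 0.2146]
orientation: [-2.221, 2.22, -0.002]
ft_force: [-1.1, 0.4, 5.2]
grip_width: 0.145
time: 40.2
tcp_pos: [0.5903, 0.0901, 0.213]
orientation: [2.221, -2.221, -0.0]
ft_force: [-0.4, -0.2, -0.2]
grip_width: 0.498
time: 40.7
tcp_pos: [0.5904, 0.0901, 0.2789]
orientation: [-2.221, 2.221, -0.001]
ft_force: [0.7, -0.1, -0.3]
grip_width: 1.0
t 40.7 tcp [0.5904 0.0901 0.2789] toolx [ 0. -1.  0.] q6 1.66
press origin 0.93 [0.5878 0.0926 0.096 ] px [280. 212.]
press bbox 0.87 [254. 192. 309. 247.]
chamber bbox 0.88 [245. 178. 323. 265.]
lid origin 0.6 [ 0.584  -0.0593  0.    ] px [414. 190.]
lid bbox 0.69 [387. 160. 459. 223.]
```

View pics/s5.png

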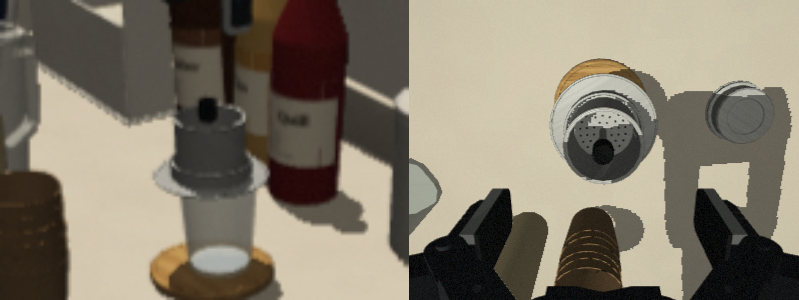

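```bash

python3 -m inch '[[0.09,0.004,0,0,0,0],[0.18,0.008,0,0,0,0],[0.27,0.012,0,0,0,0],[0.301,0.013,0.05,0,0,0],[0.301,0.013,0.13,0,0,0]]'
python3 -m inch '[[0,0,0.03,0,0,0],[0,0,0.03,0,0,0]]'
python3 - <<'E'
from h import *
s=manip.sense();print(s['tcp_pos'],s['time']);viewer.get_image('wrist')
for d in finder.tip_of('lid','wrist')[:2]: print(d,hit('wrist',d['at'],0,s).round(4))
for d in finder.recognise('lid','wrist')[:1]:
    b=d['bbox'];print(d,'mid',hit('wrist',[(b[0]+b[2])/2,(b[1]+b[3])/2],.013,s).round(4))
print(rel([.5838,-.0605,.08]))
E
```

```text
time: 41.6
tcp_pos: [0.5848, -0.0633, 0.2157]
orientation: [-2.215, 2.223, -0.009]
ft_force: [0.7, 0.5, -0.5]
grip_width: 0.999
time: 41.8
tcp_pos: [0.5828, -0.06, 0.1956]
orientation: [2.22, -2.219, -0.007]
ft_force: [-0.4, 0.8, -0.1]
grip_width: 1.004
[ 0.58284427 -0.06000246  0.19556748] 41.8
{'at': [0.5055, 0.4786], 'conf': 0.76} [ 0.5849 -0.0601  0.    ]
{'bbox': [0.4354, 0.389, 0.585, 0.5814], 'conf': 0.55} mid [ 0.5861 -0.0623  0.013 ]
[0.0009 0.0026 0.2412]
```

```bash

python3 -m inch '[[0.002,-0.002,0.08,0,0,0],[0.002,-0.002,0.15,0,0,0],[0.002,-0.002,0.2,0,0,0],[0.002,-0.002,0.236,0,0,0],[0.002,-0.002,0.236,0,0,0]]'
python3 -m inch '[[0,0,0,0,0,0],[0,0,0,0,0,0],[0,0,0,0,0,0],[0,0,0,0,0,0],[0,0,0,0,0,0]]' 0.5 20
python3 -m inch '[[0,0,0,0,0,0],[0,0,0,0,0,0]]' 0.5
python3 -m inch '[[0,0,0,0,0,0],[0,0,0,0,0,0],[0,0,0,0,0,0]]' 1
python3 -m inch '[[0,0,0,0,0,-0.09],[0,0,0,0,0,-0.18],[0,0,0,0,0,-0.27],[0,0,0,0,0,-0.36],[0,0,0,0,0,-0.45]]'
python3 -m inch '[[0,0,0,0,0,-0.09],[0,0,0,0,0,-0.18],[0,0,0,0,0,-0.27],[0,0,0,0,0,-0.36],[0,0,0,0,0,-0.45]]'
python3 -m inch '[[0,0,0,0,0,-0.09],[0,0,0,0,0,-0.1],[0,0,0,0,0,-0.1]]'
python3 -m inch '[[0,0,0,0,0,0],[0,0,0,0,0,0],[0,0,0,0,0,0],[0,0,0,0,0,0],[0,0,0,0,0,0]]' 0.5 20
python3 -m inch '[[0,0,0,0,0,0],[0,0,0,0,0,0],[0,0,0,0,0,0]]' 0.5 40
python3 - <<'E'
from h import *
s=manip.sense();print(s['tcp_pos'],s['ft_force'],R.from_rotvec(s['orientation']).as_matrix()[:,0])
E
```

```text
time: 42.45
tcp_pos: [0.5845, -0.0609, 0.0794]
orientation: [2.221, -2.219, -0.003]
ft_force: [-1.0, 0.5, 1.3]
grip_width: 1.004
time: 42.95
tcp_pos: [0.5862, -0.0614, 0.0833]
orientation: [-2.22, 2.219, -0.006]
ft_force: [-0.6, 0.5, 7.4]
grip_width: 0.72
time: 43.15
tcp_pos: [0.5863, -0.0614, 0.0833]
orientation: [-2.22, 2.219, -0.006]
ft_force: [-1.4, 1.6, 6.2]
grip_width: 0.719
time: 43.45
tcp_pos: [0.585, -0.0614, 0.0806]
orientation: [-2.222, 2.221, -0.0]
ft_force: [0.6, -1.1, -0.8]
grip_width: 1.001
time: 43.95
tcp_pos: [0.5849, -0.0614, 0.0803]
orientation: [2.857, -1.307, -0.0]
ft_force: [-0.4, 0.3, 0.6]
grip_width: 0.999
time: 44.45
tcp_pos: [0.5848, -0.0614, 0.0803]
orientation: [3.133, -0.237, -0.0]
ft_force: [1.0, 0.4, -0.3]
grip_width: 0.998
time: 44.75
tcp_pos: [0.5849, -0.0614, 0.0803]
orientation: [3.142, -0.004, -0.0]
ft_force: [-0.3, 0.1, -0.1]
grip_width: 1.001
time: 45.25
tcp_pos: [0.585, -0.0614, 0.0806]
orientation: [3.141, -0.0, 0.001]
ft_force: [-1.9, 0.0, 2.8]
grip_width: 0.712
time: 45.55
tcp_pos: [0.5851, -0.0614, 0.0808]
orientation: [3.141, 0.0, 0.001]
ft_force: [-1.8, 0.4, 4.7]
grip_width: 0.702
[ 0.58507693 -0.06142085  0.08084789] [-1.75657303  0.35155325  4.72635625] [9.99999850e-01 9.10378654e-05 5.40638367e-04]
```

```bash

python3 -m inch '[[0,0,-0.03,0,0,0],[0,0,-0.11,0,0,0],[0,0,-0.2,0,0,0],[0,0,-0.29,0,0,0],[0,0,-0.36,0,0,0]]'
python3 -m inch '[[0,0,0,0,0,0],[0.003,-0.09,0,0,0,0],[0.006,-0.18,0,0,0,0],[0.009,-0.27,0,0,0,0],[0.011,-0.303,0,0,0,0]]'
python3 -m inch '[[0,0,0,0,0,0],[0,0,0,0,0,0],[0,0,0.02,0,0,0],[0,0,0.04,0,0,0],[0,0,0.04,0,0,0]]'
python3 look.py w13 lid:.16 chamber:.093 plate:.085

```

```text
time: 46.05
tcp_pos: [0.5849, -0.0613, 0.2642]
orientation: [3.141, 0.0, 0.005]
ft_force: [1.0, -0.1, -1.2]
grip_width: 0.702
time: 46.55
tcp_pos: [0.5897, 0.0937, 0.2596]
orientation: [-3.141, -0.006, 0.002]
ft_force: [-0.1, 0.6, -1.4]
grip_width: 0.703
time: 47.05
tcp_pos: [0.5897, 0.0891, 0.2375]
orientation: [3.141, -0.002, -0.007]
ft_force: [0.2, 0.4, -0.9]
grip_width: 0.7
t 47.05 tcp [0.5897 0.0891 0.2375] toolx [ 1.    -0.001 -0.004] q6 0.09
lid origin 0.73 [0.5887 0.09   0.16  ] px [284. 265.]
lid bbox 0.94 [217. 202. 354. 343.]
chamber bbox 0.89 [253. 188. 322. 211.]
plate bbox 0.92 [224. 159. 352. 237.]
```

```bash

python3 -m inch '[[0,0,0.006,0,0,0],[0,0,0.012,0,0,0],[0,0,0.018,0,0,0],[0,0,0.024,0,0,0],[0,0,0.03,0,0,0]]'
python3 -m inch '[[0,0,0.003,0,0,0],[0,0,0.006,0,0,0],[0,0,0.009,0,0,0],[0,0,0.009,0,0,0]]'

```

```text
time: 47.9
tcp_pos: [0.5903, 0.0901, 0.225]
orientation: [3.142, 0.0, -0.0]
ft_force: [-0.5, -0.6, -0.1]
grip_width: 0.7
time: 48.3
tcp_pos: [0.5903, 0.0901, 0.2207]
orientation: [3.141, 0.0, -0.0]
ft_force: [-0.5, 0.7, -0.6]
grip_width: 0.702
```

```bash

python3 -m inch '[[0,0,0.003,0,0,0],[0,0,0.006,0,0,0],[0,0,0.009,0,0,0],[0,0,0.012,0,0,0],[0,0,0.012,0,0,0]]'
python3 -m inch '[[0,0,0.002,0,0,0],[0,0,0.003,0,0,0],[0,0,0.003,0,0,0]]'

```

```text
time: 48.8
tcp_pos: [0.5903, 0.0901, 0.2146]
orientation: [3.141, 0.0, -0.001]
ft_force: [0.1, -0.2, -1.3]
grip_width: 0.7
time: 49.1
tcp_pos: [0.5905, 0.0902, 0.2143]
orientation: [-3.141, -0.0, -0.002]
ft_force: [-2.1, -0.2, 5.8]
grip_width: 0.705
```

Contact came at 0.2143, exactly the seated height. Now I release and back off.

```bash

python3 -m inch '[[0,0,0,0,0,0],[0,0,0,0,0,0],[0,0,0,0,0,0],[0,0,0,0,0,0]]' 1
python3 -m inch '[[0,0,-0.02,0,0,0],[0,0,-0.08,0,0,0],[0,0,-0.14,0,0,0],[0,0,-0.2,0,0,0],[0,0,-0.2,0,0,0]]'
python3 -m inch '[[0,0,0,0,0,0],[0,0,0,0,0,0],[0,0,0,0,0,0],[0,0,0,0,0,0]]'
python3 look.py w14 lid:.134 plate:.085
python3 - <<'E'
from h import *
import cv2
im=viewer.get_image('scene');c=proj('scene',[.59,.09,.1])
for t,z in (('lid',.134),('plate',.085),('glass',.011)): print(t,[np.array(d['at'])*[W,H] for d in finder.tip_of(t,'scene')[:1]],proj('scene',[.5904,.0901,z]))
x,y=int(c[0]),int(c[1]);a=im[max(0,y-60):y+50,max(0,x-75):x+75,::-1];cv2.imwrite('pics/s6.png',np.hstack([cv2.resize(a,(409,300)),cv2.resize(cv2.imread('pics/w14.png')[80:380,90:480],(390,300))]))
E
```

```text
time: 49.5
tcp_pos: [0.5903, 0.0901, 0.2131]
orientation: [3.141, 0.0, -0.001]
ft_force: [0.9, -0.2, -0.2]
grip_width: 0.999
time: 50.0
tcp_pos: [0.5912, 0.0902, 0.3199]
orientation: [-3.141, -0.0, -0.015]
ft_force: [0.5, 0.1, 1.1]
grip_width: 1.0
time: 50.4
tcp_pos: [0.5902, 0.0901, 0.3123]
orientation: [3.141, 0.0, -0.003]
ft_force: [-0.1, -0.2, 0.2]
grip_width: 0.999
t 50.4 tcp [0.5902 0.0901 0.3123] toolx [ 1.     0.    -0.002] q6 0.09
lid origin 0.6 [0.5909 0.0899 0.134 ] px [286. 210.]
lid bbox 0.65 [243. 169. 332. 255.]
plate bbox 0.71 [236. 151. 333. 215.]
lid [array([247.576, 110.712])] [245.80646783 111.34808189]
plate [array([245.392, 132.3  ])] [246.48864854 132.71825943]
glass [array([250.32 , 160.692])] [247.45828494 163.09335133]
```

View pics/s6.png

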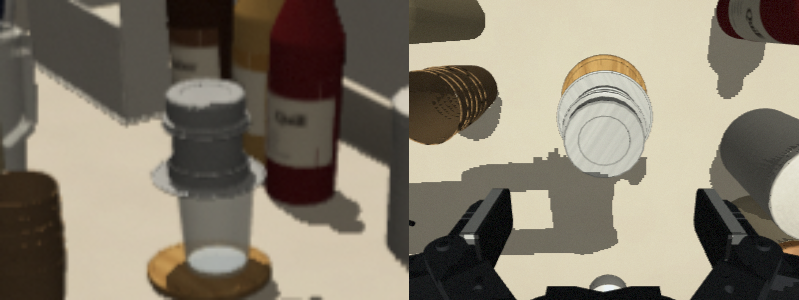

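The full stack stands level with the lid seated, and the gripper is clear.

```bash
python3 -c "
from rig import workorder
print(workorder.close_job())"
```

```text
the job is handed in; nothing more can be done
None
```

The drip-coffee set is rebuilt on the coaster in the required order: glass, plate, chamber, press, lid. I handed the job in at about 50 s of robot time, and it reports no verdict.

**How:** I squeezed each piece from two jaw directions before lifting it, so it sat centred in the gripper. I then lowered it onto the stack axis at about (0.590, 0.090).

**Last checks:**
- **Seating:** The plate, chamber, press and lid met the stack (about 5 to 8 N) at TCP heights within about 1 mm of the computed seats. The glass took about 4 N slightly above its computed height, before I released it.
- **Position:** In the final pictures the stack looks level and free-standing with the gripper clear. The networks put the lid within 1 mm of the axis in the wrist view. In the scene view, lid, plate and glass were within about 4 pixels of where they should be.
- **Bystanders:** I did not move the tamper or the sleeves. I did not re-measure their positions at the end.

**Disagreements:**
- The wrist camera put the plate and coaster about 3 mm further out in x than the arm's position said, so I moved the chamber, press and lid by 1.5 mm; all three went in without jamming.
- The glass was turned only about 45° between its two squeezes at pick-up, because of the turn limit per call. I squeezed it again on the coaster to centre it.

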